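# Post a worn brass block through the scrap box's flap

## Task

Post the worn brass block into the scrap box: push the box's sprung flap open with one finger and keep it open while the other finger pushes the block along the deck and over the edge into the box, so that the block never has to shove the flap by itself. Do not lift the block. Then draw the fingers out so that the flap springs fully shut, leaving the cork disc and the other things around the box where they are.

Things in the scene. Friction and masses are not known exactly. Their poses are not given: they have to be found in the camera images.
- drop_box: Plywood scrap box fixed to the worktop, 224 mm long (x) by 140 mm wide (y). Its x axis points from its deck into its well, roughly away from the robot; z up. Origin: at worktop level under the middle of the deck's inner edge. Side walls 6 mm thick rise beside the flap along its slope, up to the hinge; the back and its cap (x = 86 to 114 mm) reach 159 mm above the worktop.
- deck_edge (a point): Middle of the deck's inner edge, on the deck's top; axes as the box's. The deck is a flat shelf without rims, 95 mm above the worktop, reaching 110 mm from here towards the robot, 140 mm wide. The shut flap's lower edge lies here.
- well_floor (a point): Middle of the well's floor, 4 mm above the worktop; axes as the box's. The well, under the flap, runs from the deck's edge 108 mm inward, 128 mm wide.
- flap_hinge (a point): Middle of the flap's hinge line, which runs along the box's y: 90 mm behind the deck's edge, 50 mm above the deck. The hinge rod (4 mm radius) is as far in as a vertical finger can go. Axes as the box's.
- flap_edge (a point): Middle of the flap's lower edge, a 6 mm round bead; moves with the flap. The flap is a 3 mm aluminium plate, 122 mm wide, sloping 29 degrees down from the hinge to the deck's edge when shut. A vertical finger with its tip just above deck height, moved along the box's +x, opens it: 0.5 rad with the finger's far side 60 mm behind the deck's edge, 0.75 rad at 75 mm.
- flap (a joint): Opening angle of the flap, rad: 0 shut, grows as the flap is pushed down and inward into the well, at most 1.25 (1.06 hangs vertical). A spring shuts it as soon as it is let go: about 0.1 N m at 0, 0.3 N m at 1 rad, so some 2 to 6 N at a fingertip at deck height.
- brass_block: Brass dapping block, 30 x 30 mm and 22 mm high, about 0.17 kg, standing loose on the deck some 50 mm before the flap, left or right of the middle, turned by up to 0.25 rad against the box. Origin: centre of its underside; z up. It tips off the deck's edge into the well once its centre has passed the edge.
- cork_disc: Brown cork disc, 25 mm across and 12 mm high, standing on the box's deck beside the brass block; not to be moved. Origin: centre of its underside.
- needle_file: Needle file with a red handle, 146 mm long, 11 mm thick, lying on the worktop along the right side of the box; bystander. Origin: centre of its underside.
- tweezers: Steel tweezers, 112 mm long, 11 mm wide, 10 mm high, lying on the worktop along the left side of the box; bystander. Origin: centre of its underside.
- bur_cup: Paper cup of burs, 33 mm across, 51 mm high, on the worktop at the right rear of the box; bystander. Origin: centre of its underside.
- tape_roll: Roll of tape, 48 mm across, 12 mm high, lying on the worktop at the left of the box; bystander. Origin: centre of its underside.
Mind the look-alikes: they are no part of the job. Leave any blue or orange look-alike of the brass_block alone.

How it is judged:
By the outcome, as a careful person would: the job done as asked, in the order asked, and still so for the second after the job is handed in, with the robot touching nothing.
It also fails if it takes over 38 s, if anything falls off the work surface, if the arm or the gripper's body presses on something with over 40 N, if the wrist force passes 120 N, or if a joint passes its speed limit or range.

## Robot

A 6-joint arm with a two-finger parallel gripper is mounted at the origin on a cart in front of the work surface, level with it; the furniture and walls round the work are solid. World frame = base frame: x ahead of the robot, y to its left, z up, the work surface at z = 0. Lengths are in m, angles in degrees, forces in N, time in s.
With the tool pointing down it reaches from about 0.25 to 0.725 m from the base axis. Payload 9.7 kg.
Tool frame: the origin (TCP) lies midway between the tips of the shut fingers; the grasp point (between the pads) lies bot.grasp_offset behind it (bot.grasp_offset is the distance from the TCP to the grasp point, in m); x points along the fingers, y is the direction in which the jaws open and shut, and the axes are right-handed (so a half turn about x gives the same grasp; the last joint's range is limited). The gripper opens to 85 mm and grips with 20 to 120 N. Pads are 22 mm wide; open, the fingers measure 114 mm over their backs; the gripper's body (76 mm by 85 mm) begins 54 mm behind the grasp point. The pads swing forward as they close: fully open they stand 13 mm farther back than shut.
Start: joints at [-72.021, 4.979, 10.078, 95.1, 0, 90], TCP at [0.17, -0.523, 0.231] pointing down, gripper open.
Joint ranges: [-179.16, 179.16], [-48.56, 103.87], [-65.8, 70.77], [-126.05, 130.52], [-82.76, 87.17], [-180, 180]. Speed limits (degrees/s): [127.2, 127.2, 147.25, 180, 180, 180].

## Interface

Orientations are given as [roll, pitch, yaw] about the fixed x, y, z axes, in that order (R = Rz(yaw) Ry(pitch) Rx(roll)).
In Python, from workcell import status, camera, bot gives the robot as it stands.
- The arm moves only by the shell command python3 -m jog 'ROWS' [OPENING] [FORCE]. ROWS is text: rows parted by semicolons, each of 4 numbers parted by spaces: the shift along the tool's x, y, z in mm, then the turn about the tool's x in degrees. A call has exactly 8 rows; each row is the pose to reach, as a shift and turn from the pose commanded when the call began, along the tool's axes at that moment; what a row does not reach only later rows make up. A row lasts 1/8 s, in which the tool goes at most 62.5 mm and 10.7 degrees, less where a joint would pass 70% of its speed; a pose out of reach is approached as far as the arm can. A call with a gripper value outside its range is refused whole. OPENING is the opening, from 0 (shut) to 1 (fully open), set as the call begins (- or left out, the last holds). The fingers move at their own pace and stop on an object; FORCE is the grip in N (left out, the last holds). Time passes only in rows, so rows that repeat a pose let the fingers close, or fill a call up. It gives the time, the measured TCP pose, the force and the opening at its end, in the units of the state.
- status.get_obs(): the state, without advancing time (a new reading comes with each control period).
- camera(name): name is "side" or "top" or "wrist"; returns a dict with "color" (480x640x3 uint8, red, green, blue), "vfov" (degrees; the focal length in pixels is half the picture's height over the tangent of half this angle, whatever the lens; pixels are square), "cx", "cy" (the principal point, pixels), "rvec" (rotation vector, rad) and "tvec" (3), from world to camera coordinates, as OpenCV has them. Camera axes: x right, y down, z forward; pixel columns grow to the right and rows downward; lengths in m; the calibration is good to about 2 mm. A picture is of the moment at which its call begins. There is no depth.
- bot.job_done(): hands the job in, once; it reports no verdict.
The state is a dict: "time": time; "q": joint angles; "qd": joint speeds; "joint_efforts": joint torques, N m; "ee_pos": TCP position; "tcp_rot": TCP orientation; "wrist_force": force on the tool from outside, world axes, zero at the start; "torque": the same for the moment, N m; "opening": finger opening in m.
Only numpy, scipy, OpenCV 4.12 (cv2) and the standard library are available. Lean on these libraries where they do the work, as an engineer would, in place of code of your own. Each camera call takes 0.05 s, during which the arm holds its last target. There are 200 camera calls.

## Working session

There is one attempt and no reset: what is moved stays moved. The work goes in short steps, Python scripts to look and compute and a shell command to move; the robot and the scene stay as the last step left them, time stands still between calls to the robot, and variables do not carry over. Pictures are saved under pics/ and viewed, about 8 in all and at most 12, crops included, and the job is handed in when it is done.

```bash
mkdir -p pics
cat > h.py <<'E'
import numpy as np, cv2
from workcell import status, camera, bot
def cam(n):
    c=camera(n); c['R']=cv2.Rodrigues(np.array(c['rvec'],float))[0]; c['t']=np.array(c['tvec'],float).ravel()
    c['f']=240/np.tan(np.radians(c['vfov'])/2); return c
def save(c,fn,crop=None,s=1):
    im=c['color'][:,:,::-1]
    if crop: x0,y0,x1,y1=crop; im=im[y0:y1,x0:x1]
    cv2.imwrite('pics/'+fn,cv2.resize(im,None,fx=s,fy=s,interpolation=cv2.INTER_CUBIC) if s!=1 else im)
def ray(c,u,v,z):
    d=c['R'].T@np.array([(u-c['cx'])/c['f'],(v-c['cy'])/c['f'],1]); o=-c['R'].T@c['t']
    return o+d*(z-o[2])/d[2]
def proj(c,p):
    q=c['R']@np.array(p,float)+c['t']; return c['f']*q[0]/q[2]+c['cx'],c['f']*q[1]/q[2]+c['cy']
E
python3 - <<'E'
from h import *
import pickle
for n in('top','side'):
    c=cam(n); save(c,n+'0.png'); pickle.dump(c,open(n+'.pkl','wb')); print(n,-c['R'].T@c['t'],c['f'])
s=status.get_obs(); print(s, bot.grasp_offset)
E
```

```text
top [0.47590637 0.01717321 1.05490697] 567.9388898365376
side [ 0.66304708 -0.43776788  0.85933288] 593.4343197193278
{'time': 0.1, 'q': array([-7.20187994e+01,  5.00779775e+00,  1.00405709e+01,  9.51002239e+01,
       -3.94334281e-04,  9.00019091e+01]), 'qd': array([-0.0236695 , -0.15846171, -0.00741504,  0.09481071, -0.0564472 ,
       -0.04582282]), 'joint_efforts': array([-3.19553155e-04, -5.21562052e+01,  4.65652013e+01,  1.61448464e-02,
       -1.64764799e-05,  1.22527371e-05]), 'ee_pos': array([ 0.16972369, -0.52294593,  0.23066954]), 'tcp_rot': array([-89.6631287 ,  89.93254819, 108.31616306]), 'wrist_force': array([-0.38858932, -0.32644171,  0.02983074]), 'torque': array([ 0.0003897 ,  0.03383288, -0.03140158]), 'opening': 0.0853543896883907} 0.0187
```

View pics/top0.png

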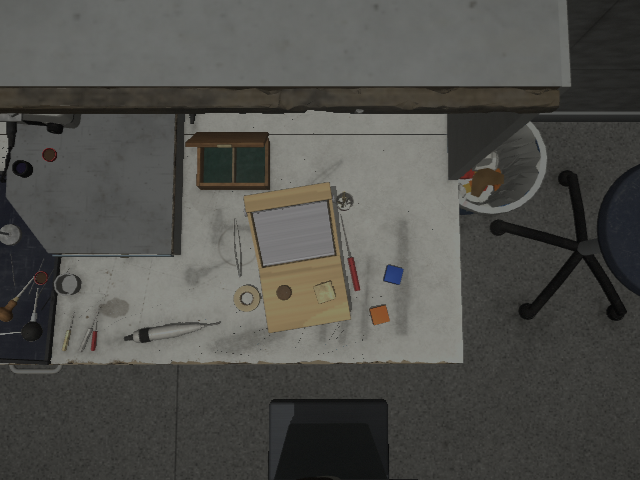

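View pics/side0.png

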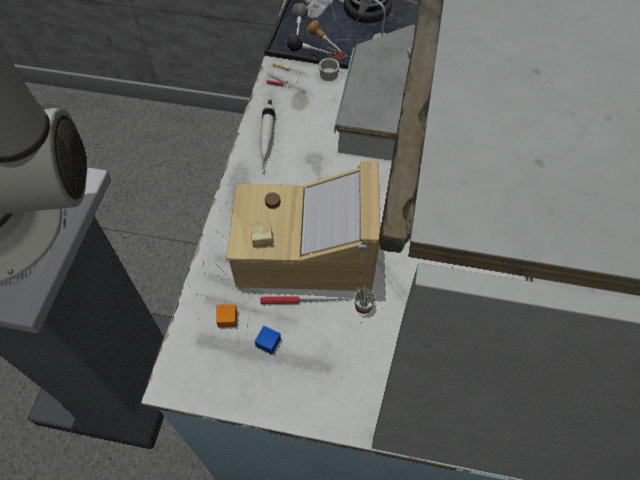

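Top view: the brass block is the pale square at (325,292). The look-alikes are blue (393,274) and orange (379,314), both on the worktop. The cork is at (284,292), deck and flap around (300,265). I pick the pale one on the deck and check it in a close crop.

Run:
```python
from h import *
import pickle
c=pickle.load(open('top.pkl','rb')); save(c,'crop1.png',(225,170,365,345),3.4)
s=pickle.load(open('side.pkl','rb'))
hsv=cv2.cvtColor(c['color'],cv2.COLOR_RGB2HSV)
for n,p in dict(block=(325,292),deck=(300,315),deck2=(290,275),cork=(284,292),flap=(290,230)).items(): print(n,hsv[p[1],p[0]])
```

```text
block [ 27  67 138]
deck [ 19  94 136]
deck2 [ 20  91 137]
cork [15 92 78]
flap [150   2 120]
```

View pics/crop1.png

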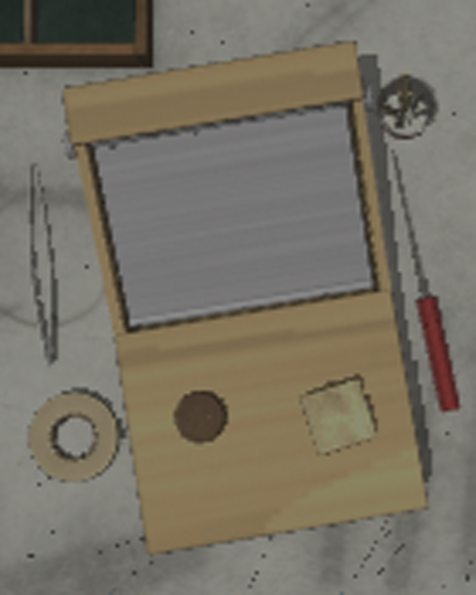

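Run:
```python
from h import *
import pickle
c=pickle.load(open('top.pkl','rb')); s=pickle.load(open('side.pkl','rb'))
px=lambda x,y:(225+x/3.4,170+y/3.4)
R=lambda x,y,z:ray(c,*px(x,y),z)
fl=R(149,553,.095);fr=R(428,508,.095);bl=R(65,88,.159);br=R(355,42,.159)
yv=(fl-fr)[:2]; print('front width',np.linalg.norm(yv), 'yaw front',np.degrees(np.arctan2(-yv[0],yv[1])))
y2=(bl-br)[:2]; print('back width',np.linalg.norm(y2),'yaw back',np.degrees(np.arctan2(-y2[0],y2[1])))
d=((bl+br)/2-(fl+fr)/2)[:2]; yaw=np.arctan2(d[1],d[0]);print('len',np.linalg.norm(d),'yaw',np.degrees(yaw))
ux=np.array([np.cos(yaw),np.sin(yaw)]);uy=np.array([-ux[1],ux[0]])
mid=((bl+br)/2+(fl+fr)/2)[:2]/2
O=mid-ux*0.002; print('deck_edge',O)   # length centre at (114-110)/2=+2mm
loc=lambda p:((p[:2]-O)@ux,(p[:2]-O)@uy)
for n,p,z in(('block',(338.5,415.5),.117),('cork',(201,417),.107)): print(n,np.round(loc(R(*p,z)),4),R(*p,z)[:2])
q=[R(*p,.117)[:2] for p in((300,396),(361,376),(377,435),(323,455))]
q=np.array(q);print('block sides',np.linalg.norm(q-np.roll(q,-1,0),axis=1), [np.degrees(np.arctan2(*(q[(i+1)%4]-q[i])[::-1]))%90 for i in range(4)], [np.round(loc(a),3) for a in q])
# side check
for n,x,y,z in(('block',262,228,.117),('cork',272,196,.107)): print('side',n,np.round(loc(ray(s,x,y,z)),4))
for n,p in (('fl',(-.11,.07,.095)),('fr',(-.11,-.07,.095)),('br',(.114,-.07,.159)),('bl',(.114,.07,.159))):
  w=O+p[0]*ux+p[1]*uy; print(n,np.round(proj(s,[*w,p[2]]),1),np.round(proj(c,[*w,p[2]]),1))
```

```text
front width 0.13872965940702306 yaw front 8.93526293219965
back width 0.1381554221552116 yaw back 9.117577273669342
len 0.2227042934460886 yaw 9.256819314717903
deck_edge [0.53929759 0.05527831]
block [-0.0581 -0.0331] [0.48726841 0.01322928]
cork [-0.0478  0.0332] [0.48678978 0.08032313]
block sides [0.03106561 0.0294367  0.02777039 0.03046064] [np.float64(17.996845901967234), np.float64(15.040305809879044), np.float64(20.081494752074747), np.float64(21.375718699923443)] [array([-0.046, -0.016]), array([-0.041, -0.047]), array([-0.07, -0.05]), array([-0.076, -0.023])]
side block [-0.0566 -0.0279]
side cork [-0.0472  0.0386]
fl [235.1 183.6] [268.5 333.3]
fr [225.1 258.8] [351.3 319.5]
br [379.7 240.4] [329.9 181.8]
bl [377.8 161.6] [243.5 195.7]
```

Chosen block: pale brass at (324,292), box-frame (-57,-31) mm and turned about +9°. The cork is near (-48,+35). Plan: hold the open fingers diagonally, at 35° to the box's x, so that the leading finger opens the flap left of the middle while the trailing one pushes the block.

```bash
cat >> h.py <<'E'
from scipy.spatial.transform import Rotation as Ro
O=np.array([.5393,.0553]); YAW=np.radians(9.2)
ux=np.array([np.cos(YAW),np.sin(YAW)]);uy=np.array([-ux[1],ux[0]])
def W(x,y): return O+ux*x+uy*y
def loc(p): p=np.array(p)[:2]-O; return np.round([p@ux*1e3,p@uy*1e3],1)
def plan(x,y,z,phi):
    s=status.get_obs(); R=Ro.from_euler('xyz',s['tcp_rot'],degrees=True).as_matrix()
    d=R.T@(np.array([*W(x,y),z])-s['ee_pos'])*1e3
    yw=np.degrees(np.arctan2(R[1,1],R[0,1])); t=-(np.degrees(YAW)+phi-yw)
    print('t',round(s['time'],2),'ee',np.round(s['ee_pos'],4),'box',loc(s['ee_pos']),'yaw_y-box',round(yw-9.2,2),'F',np.round(s['wrist_force'],1),'open',round(s['opening'],4))
    print('shift',np.round(d,1),'turn',round((t+180)%360-180,1),'boxdir in tool', np.round(R.T@[*ux,0],3),np.round(R.T@[*uy,0],3))
E
python3 - <<'E'
from h import *
import pickle
plan(-.054,-.002,.22,35)
c=pickle.load(open('top.pkl','rb')); s=pickle.load(open('side.pkl','rb'))
P=lambda c:np.diag([1,1,1])@np.array([[c['f'],0,c['cx']],[0,c['f'],c['cy']],[0,0,1]])@np.c_[c['R'],c['t']]
for a,b in(((559,107),(397,247)),((569,86),(414,246))):
    X=cv2.triangulatePoints(P(c),P(s),np.array(a,float).reshape(2,1),np.array(b,float).reshape(2,1)); print((X[:3]/X[3]).ravel())
E
```

```text
t 0.1 ee [ 0.1697 -0.5229  0.2307] box [-457.3 -511.7] yaw_y-box -81.22 F [-0.4 -0.3  0. ] open 0.0854
shift [  11.2 -442.2 -476.3] turn -116.2 boxdir in tool [-0.     0.153 -0.988] [ 0.001 -0.988 -0.153]
[ 0.67147806 -0.21911114  0.5055038 ]
[ 0.68455758 -0.22425819  0.52028029]
```

```bash
python3 -m jog '0 -30 -32 -10;0 -65 -70 -20;0 -105 -113 -30;0 -145 -156 -40;0 -185 -199 -50;0 -225 -242 -60;0 -265 -285 -70;0 -300 -323 -80' 1; python3 -c "
from h import *
plan(-.054,-.002,.22,35)"
```

```text
time: 1.1
ee_pos: [0.3849, -0.1361, 0.2312]
tcp_rot: [71.9, 90.0, -9.7]
wrist_force: [0.6, -0.8, -0.0]
opening: 0.0853
t 1.1 ee [ 0.3849 -0.1361  0.2312] box [-183.  -164.3] yaw_y-box -0.87 F [ 0.6 -0.8 -0. ] open 0.0853
shift [  11.2  126.5 -164.2] turn -35.9 boxdir in tool [ 0.     1.    -0.015] [-0.    -0.015 -1.   ]
```

```bash
python3 -m jog '0 20 -25 -8;0 45 -60 -16;0 75 -100 -24;0 100 -130 -30;2 120 -155 -34;5 126 -164 -36;8 126 -164 -36;8 126 -164 -36'; python3 -c "
from h import *
plan(-.054,-.002,.22,35)
c=cam('wrist'); save(c,'wrist1.png'); import pickle; pickle.dump(c,open('w1.pkl','wb'))
for p in ((.0,-.07,.095),(0,.07,.095),(-.11,-.07,.095),(-.11,.07,.095),(-.057,-.031,.117),(-.048,.035,.107)): print(p,np.round(proj(c,[*W(*p[:2]),p[2]]),0))
"
```

```text
time: 2.1
ee_pos: [0.4859, 0.041, 0.2231]
tcp_rot: [-107.0, 90.0, -153.1]
wrist_force: [0.5, -0.1, 0.7]
opening: 0.0856
t 2.1 ee [0.4859 0.041  0.2231] box [-55.   -5.6] yaw_y-box 34.68 F [ 0.5 -0.1  0.7] open 0.0856
shift [ 3.1  2.9 -2.4] turn -0.3 boxdir in tool [-0.001  0.822  0.569] [-0.     0.569 -0.822]
(0.0, -0.07, 0.095) [332. 327.]
(0, 0.07, 0.095) [452. 173.]
(-0.11, -0.07, 0.095) [205. 247.]
(-0.11, 0.07, 0.095) [317.  73.]
(-0.057, -0.031, 0.117) [296. 255.]
(-0.048, 0.035, 0.107) [366. 178.]
```

View pics/wrist1.png

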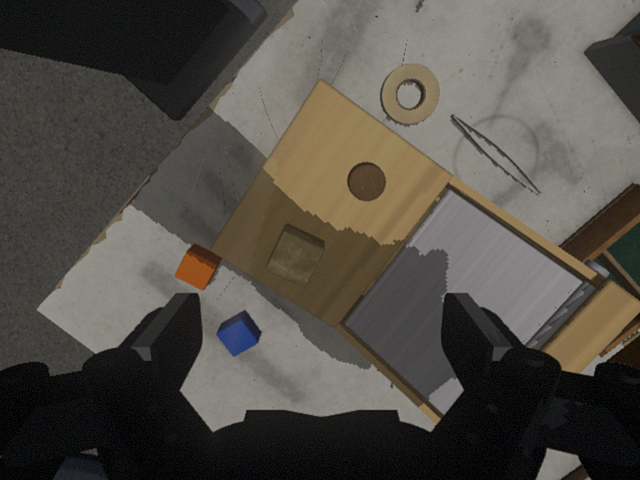

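Wrist view: deck corners at (320,82), (213,247), (449,177). Cork centre is (366,181), and the block, in the tool's shadow, is about (297,253). The fingers are at (165,340) and (475,340). I convert these now.

```bash
python3 -c "
from h import *
import pickle
c=pickle.load(open('w1.pkl','rb'))
for n,u,v,z in(('fl -110,70',320,82,.095),('fr -110,-70',213,247,.095),('el 0,70',449,177,.095),('cork',366,181,.107)): print(n,loc(ray(c,u,v,z)))
save(c,'w1crop.png',(200,200,400,350),4)
"
```

```text
fl -110,70 [-105.6   66.8]
fr -110,-70 [-105.5  -66.4]
el 0,70 [-0.  66.6]
cork [-46.5  33.4]
```

View pics/w1crop.png

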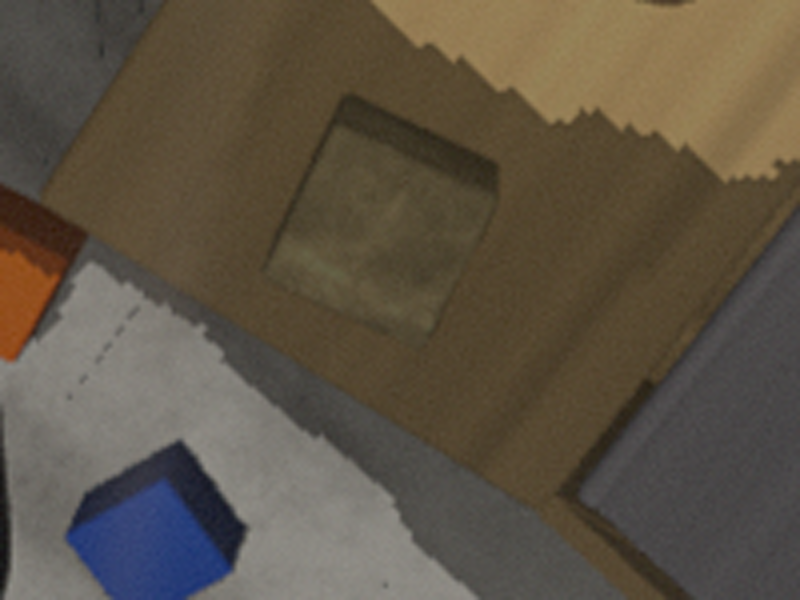

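```bash
python3 -c "
from h import *
import pickle
c=pickle.load(open('w1.pkl','rb'))
q=np.array([loc(ray(c,200+a/4,200+b/4,.117)) for a,b in((340,122),(497,195),(432,345),(263,268))]);print(q,q.mean(0))
d=q[1]-q[0];print(np.degrees(np.arctan2(d[1],d[0])),np.linalg.norm(d))
plan(-.054,-.001,.13,35)
"
```

```text
[[-72.1 -21.2]
 [-44.4 -17. ]
 [-38.3 -44.8]
 [-68.8 -49.3]] [-55.9   -33.075]
8.62177541967846 28.016602220826133
t 2.15 ee [0.486  0.0409 0.2234] box [-54.9  -5.6] yaw_y-box 34.67 F [-0.2 -0.1 -1.2] open 0.0855
shift [93.4  3.4 -3.3] turn -0.3 boxdir in tool [-0.     0.822  0.569] [-0.     0.569 -0.822]
```

```bash
python3 -m jog '10 2 -2 0;30 2 -2 0;50 2 -2 0;70 2 -2 0;85 2 -2 0;95 2 -2 0;100 2 -2 0;100 2 -2 0'; python3 -c "
from h import *
plan(-.054,-.0025,.088,35)
c=cam('side'); save(c,'side1.png',(200,120,420,290),3.5)
c=cam('top'); save(c,'top1.png',(220,170,370,345),3.4)
"
```

```text
time: 3.15
ee_pos: [0.4865, 0.0446, 0.1233]
tcp_rot: [63.0, 90.0, 17.0]
wrist_force: [0.4, -0.9, 0.0]
opening: 0.0856
t 3.15 ee [0.4865 0.0446 0.1233] box [-53.8  -2.1] yaw_y-box 34.78 F [ 0.4 -0.9  0. ] open 0.0856
shift [35.3 -0.4  0.2] turn -0.2 boxdir in tool [0.    0.821 0.57 ] [ 0.     0.57  -0.821]
```

View pics/side1.png

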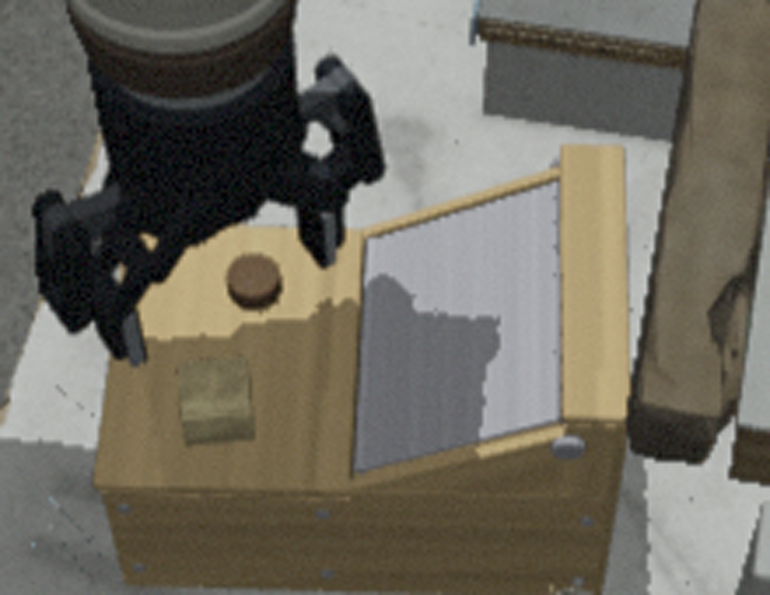

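Side crop: the leading fingertip at (325,255) is just before the flap's left half and ahead of the cork. The trailing tip at (128,355) is behind the block at (215,400). Now I descend.

```bash
python3 -m jog '5 0 0 0;10 0 0 0;15 0 0 0;20 0 0 0;25 0 0 0;30 0 0 0;35 0 0 0;35 0 0 0'; python3 -c "
from h import *
plan(-.034,-.0025,.088,35)
c=cam('side'); save(c,'side2.png',(200,120,420,290),3.5)
"
```

```text
time: 4.25
ee_pos: [0.4862, 0.0446, 0.0878]
tcp_rot: [-129.8, 90.0, -175.8]
wrist_force: [-0.1, -0.7, -0.1]
opening: 0.0851
t 4.25 ee [0.4862 0.0446 0.0878] box [-54.1  -2. ] yaw_y-box 34.78 F [-0.1 -0.7 -0.1] open 0.0851
shift [-0.2 16.2 11.8] turn -0.2 boxdir in tool [-0.001  0.821  0.57 ] [ 0.     0.57  -0.821]
```

View pics/side2.png

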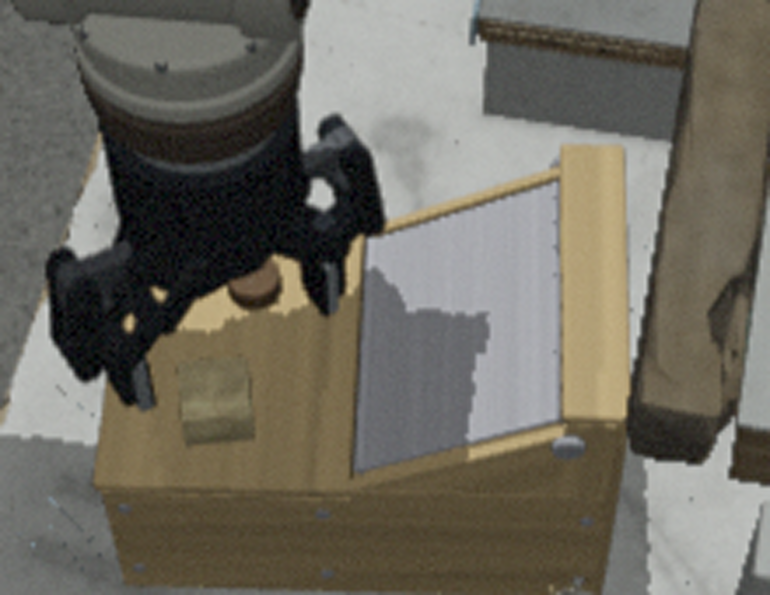

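```bash
python3 -m jog '0 4.1 2.9 0;0 8.2 5.7 0;0 12.3 8.6 0;0 16.4 11.4 0;0 20.5 14.3 0;0 24.6 17.1 0;0 28.7 20 0;0 32.8 22.8 0'; python3 -c "
from h import *
plan(-.034,-.0025,.088,35)
c=cam('side'); save(c,'side3.png',(200,120,420,290),3.5)
"
```

```text
time: 5.3
ee_pos: [0.5261, 0.051, 0.0882]
tcp_rot: [-122.4, 90.0, -168.4]
wrist_force: [-2.9, -1.0, 2.9]
opening: 0.0851
t 5.3 ee [0.5261 0.051  0.0882] box [-13.7  -2.1] yaw_y-box 34.78 F [-2.9 -1.   2.9] open 0.0851
shift [  0.2 -16.9 -11.3] turn -0.2 boxdir in tool [-0.     0.821  0.57 ] [-0.     0.57  -0.821]
```

View pics/side3.png

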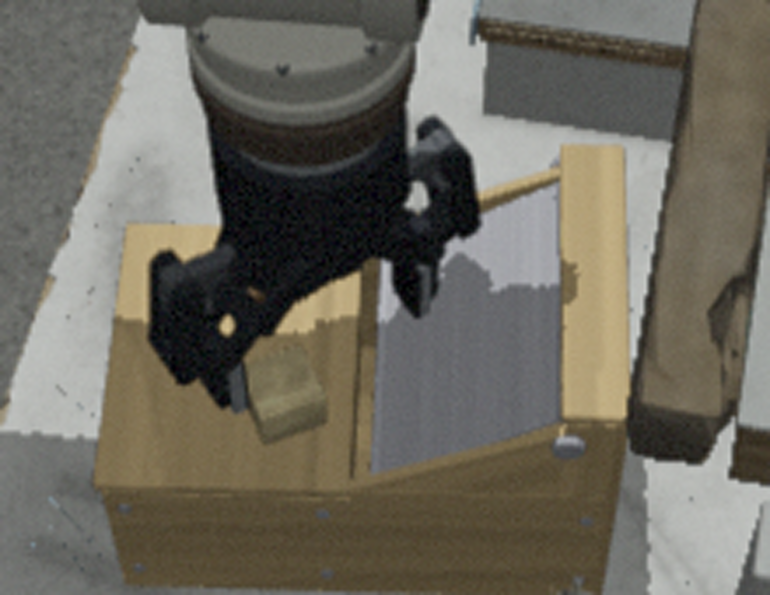

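Side crop: the flap is opening under the leading finger at (420,300), and the block at (285,390) is flush on the trailing finger, clear of the flap. Continuing.

```bash
python3 -m jog '0 2.5 1.7 0;0 5 3.4 0;0 7.5 5.2 0;0 10 7 0;0 12.5 8.7 0;0 15 10.4 0;0 17.5 12.1 0;0 20 13.9 0'; python3 -c "
from h import *
plan(.026,-.0025,.088,35)
c=cam('side'); save(c,'side4.png',(200,120,420,290),3.5)
"
```

```text
time: 6.35
ee_pos: [0.5499, 0.0549, 0.0882]
tcp_rot: [-127.9, 90.0, -173.9]
wrist_force: [-5.3, -0.0, 0.7]
opening: 0.0854
t 6.35 ee [0.5499 0.0549 0.0882] box [10.4 -2.1] yaw_y-box 34.78 F [-5.3 -0.   0.7] open 0.0854
shift [ 0.2 12.6  9.2] turn -0.2 boxdir in tool [-0.001  0.821  0.57 ] [ 0.     0.57  -0.821]
```

View pics/side4.png

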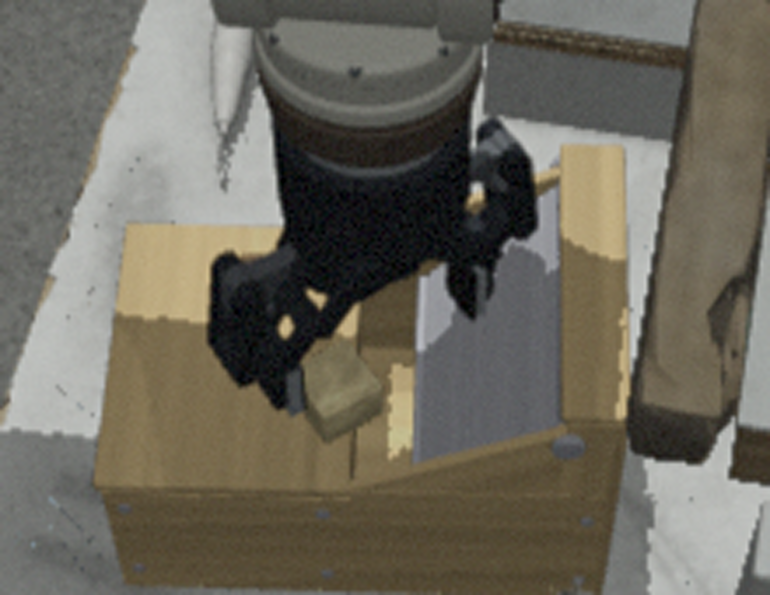

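Side crop: the flap is well open, edge near x=415, and the block at (340,390) is about to cross the deck edge at x≈355. It is not touching the flap. Pushing on.

```bash
python3 -m jog '0 2.5 1.7 0;0 5 3.4 0;0 7.5 5.2 0;0 10 7 0;0 11.5 8 0;0 11.5 8 0;0 11.5 8 0;0 11.5 8 0'; python3 -c "
from h import *
plan(.0305,-.0115,.088,50)
c=cam('side'); save(c,'side5.png',(200,120,420,290),3.5)
"
```

```text
time: 7.4
ee_pos: [0.5591, 0.0563, 0.0877]
tcp_rot: [-124.9, 89.5, -170.9]
wrist_force: [-32.5, -7.1, 10.0]
opening: 0.0855
t 7.4 ee [0.5591 0.0563 0.0877] box [19.7 -2.1] yaw_y-box 34.83 F [-32.5  -7.1  10. ] open 0.0855
shift [-0.4  3.5 13.9] turn -15.2 boxdir in tool [-0.01   0.821  0.571] [ 0.     0.571 -0.821]
```

View pics/side5.png

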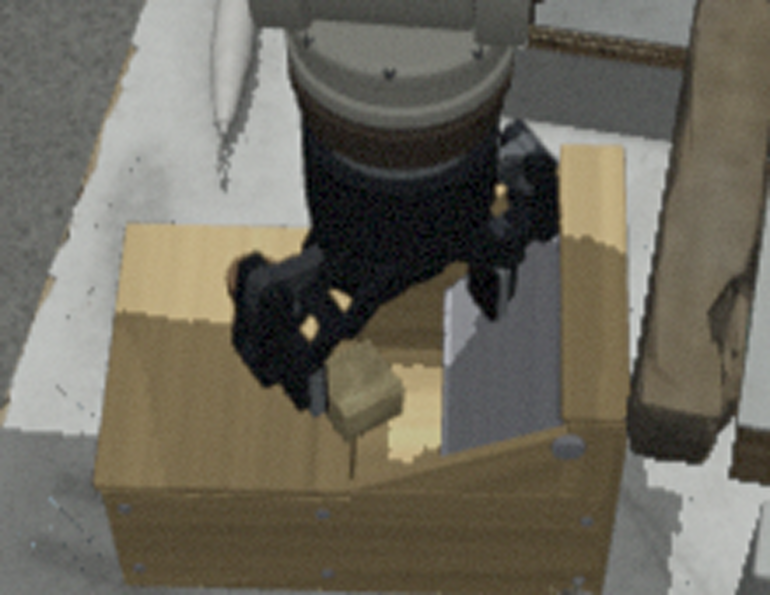

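The knuckle has reached the cap at 33 N, so I back off at once. The block sits right at the tipping point. I turn the tool toward 50° so that the trailing finger advances while the leading one keeps the flap open.

```bash
python3 -m jog '0 -8.4 -4.6 -1;0 -8.9 -3.8 -5;0 -8.4 -1 -10;0 -7.1 2.4 -15;0 -5.5 3.5 -15;0 -4 4.6 -15;0 -3 5.2 -15;0 -3 5.2 -15'; python3 -c "
from h import *
plan(.031,-.008,.088,55)
c=cam('side'); save(c,'side6.png',(200,120,420,290),3.5)
"
```

```text
time: 8.45
ee_pos: [0.5649, 0.0514, 0.0879]
tcp_rot: [-147.1, 89.9, -178.2]
wrist_force: [-5.5, -2.6, -1.1]
opening: 0.0849
t 8.45 ee [0.5649 0.0514 0.0879] box [24.7 -7.9] yaw_y-box 49.71 F [-5.5 -2.6 -1.1] open 0.0849
shift [-0.1  4.   4.9] turn -5.3 boxdir in tool [-0.001  0.647  0.763] [ 0.     0.763 -0.647]
```

View pics/side6.png

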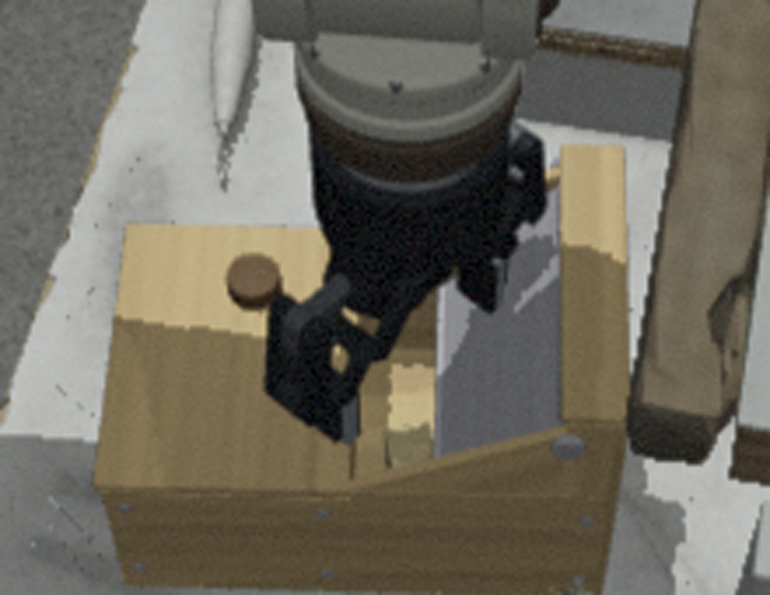

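Side crop: the block has dropped off the deck into the well (pale shape at (410,440)). The cork at (253,282) is untouched and the flap is still held by the finger. Withdrawing along -x, then up.

```bash
python3 -m jog '0 -5.2 -6.1 0;0 -11 -13 0;0 -17.5 -20.6 0;0 -24 -28.2 0;0 -30.4 -35.9 0;0 -36 -42.7 0;0 -40 -47.3 0;0 -43.3 -51.1 0' && python3 -m jog '0 0 0 0;-10 0 0 0;-30 0 0 0;-55 0 0 0;-80 0 0 0;-105 0 0 0;-125 0 0 0;-130 0 0 0' && python3 -c "
from h import *
plan(-.3,-.008,.22,50)"
```

```text
time: 9.5
ee_pos: [0.4987, 0.0405, 0.0882]
tcp_rot: [-140.7, 90.0, -171.7]
wrist_force: [0.5, 0.1, -0.0]
opening: 0.0856
time: 10.5
ee_pos: [0.4998, 0.0406, 0.22]
tcp_rot: [36.4, 89.9, 5.4]
wrist_force: [-0.5, -0.3, -1.0]
opening: 0.0853
t 10.5 ee [0.4998 0.0406 0.22  ] box [-41.3  -8.2] yaw_y-box 49.78 F [-0.5 -0.3 -1. ] open 0.0853
shift [  -0.6 -166.9 -197.7] turn -0.2 boxdir in tool [0.002 0.646 0.764] [-0.     0.764 -0.646]
```

```bash
python3 -m jog '-10 -8 -9 0;-20 -25 -30 0;-30 -45 -53 0;-40 -65 -77 0;-40 -85 -100 0;-40 -105 -124 0;-40 -115 -136 0;-40 -115 -136 0' && python3 -c "
from h import *
import pickle
a=pickle.load(open('top.pkl','rb'));b=pickle.load(open('side.pkl','rb'))
c=cam('top');s=cam('side')
f=lambda c,k,s:cv2.resize(c['color'][k[1]:k[3],k[0]:k[2],::-1],s)
im=np.hstack([f(c,(225,165,365,345),(390,500)),f(s,(215,150,395,330),(400,500))]);cv2.imwrite('pics/final.png',im)
for n,x,y,k in(('top',c,a,(225,165,365,345)),('side',s,b,(215,150,395,330))):
  d=cv2.absdiff(x['color'],y['color']).max(2)[k[1]:k[3],k[0]:k[2]]>35
  print(n,[st[:5]+[k[0],k[1],0,0,0] for st in cv2.connectedComponentsWithStats(d.astype(np.uint8))[2][1:] if st[4]>25])
print(status.get_obs()['time'],status.get_obs()['ee_pos'])
"
```

```text
time: 11.5
ee_pos: [0.3229, 0.012, 0.2585]
tcp_rot: [33.8, 89.9, 2.8]
wrist_force: [0.9, -0.0, 0.6]
opening: 0.0857
top [array([315, 280,  17,   6,  28]), array([ 302,  297,   63,   48, 2035])]
side [array([ 215,  226,   41,  104, 2477]), array([252, 228,  23,  21, 212])]
11.6 [0.32381205 0.01209788 0.25815323]
```

View pics/final.png

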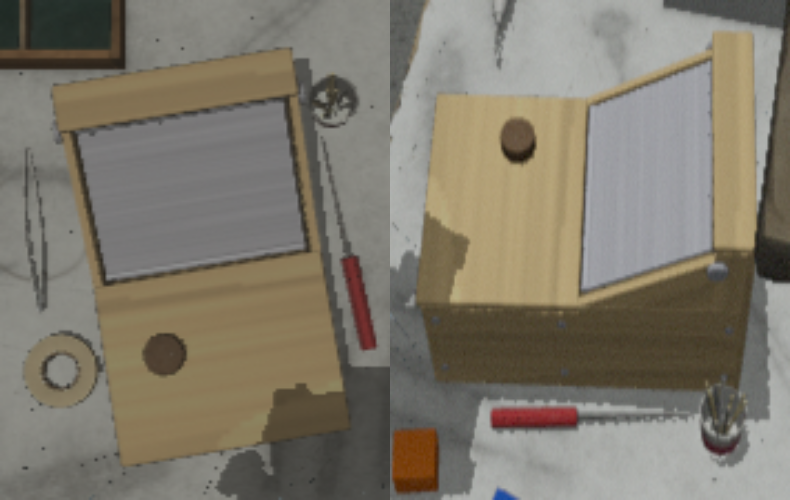

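The final view shows the flap shut, the deck empty except for the cork, and everything else in place. Only the block's old spot and the arm's shadow differ from the first pictures.

```bash
python3 -c "
from workcell import bot
print(bot.job_done())"
```

```text
the job is handed in; nothing more can be done
None
```

The brass block is in the scrap box and the flap is shut; I handed the job in at about 11.6 s of the 38 s allowed. The leading finger opened the flap and held it while the trailing finger pushed the block along the deck and over the edge. I then drew the fingers back and up.

- **Last checks:** the final top and side pictures show the flap fully shut and the block gone from the deck. Compared with the first pictures, only the block's old spot and the arm's shadow changed, so the cork disc and the bystanders have not moved. The last force reading was about 1 N, noise level, with the arm clear of everything.
- **Block in the well:** I saw it there only through the open flap, just before withdrawing.
- **One rough moment:** during the push the gripper's knuckle came up against what looked like the box's back cap. The wrist force reached about 33 N in x (about 35 N in all), near the 40 N limit. I backed off and finished the push by turning the tool to 50°. I only read the force at the end of each move, so a brief higher peak there can't be ruled out.
- **Disagreement:** the close-up wrist picture measured the box about 5% small (133 mm wide instead of 140 mm). Its centre agreed with the top view, so I kept the top-view position.

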